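# Fit the battery pack of a voting control unit and lock its cover

## Robot

A 6-joint arm with a two-finger parallel gripper is mounted at the origin on the work surface. World frame = base frame: x ahead of the robot, y to its left, z up, the work surface at z = 0. Lengths are in m, angles in rad, forces in N, time in s.
With the tool pointing down it reaches from about 0.375 to 0.9 m from the base axis. Payload 3.1 kg.
Tool frame: the origin (TCP) lies midway between the tips of the shut fingers; the grasp point (between the pads) lies 19 mm behind it (ctrl.grip_point_offset is the z of the grasp point in the tool frame, in m); z points along the fingers, y is the line along which they close (so a half turn about z gives the same grasp; the last joint's range is limited). The gripper opens to 87 mm and grips with 3 to 60 N. Pads are 19 mm wide; open, the fingers measure 117 mm over their backs; the gripper's body (75 mm by 190 mm) begins 51 mm behind the grasp point.
Start: joints at [-1.472, 0.527, 1.433, -0, 1.181, -0.178], TCP at [0.171, -0.601, 0.223] pointing down, gripper open.
Joint ranges: [-3.08, 3.08], [-0.75, 2.2], [0.22, 2.44], [-1.43, 4.57], [0, 2.65], [-2.85, 2.85]. Speed limits (rad/s): [2.79, 2.79, 3.14, 3.14, 3.14, 3.14].

## Interface

Orientations are given as a unit quaternion [w, x, y, z].
In Python, from workcell import ctrl, solver, read_camera, camera_params, job gives the robot as it stands. Calls block until the motion is done:
- ctrl.move_ptp(position, orientation): joint-space move of the TCP to a pose.
- ctrl.line_to(position, max_speed=0.15, rot=None, f_stop=None): straight line of the TCP; rot=None keeps the orientation; max_speed is the mean speed in m/s. With f_stop (N) it stops when the force on the tool has changed by that much, and returns True; else False.
- ctrl.set_joints(angles): joint-space move.
- ctrl.set_gripper(opening, force=None): finger opening in m; force is the grip in N (None keeps the last); returns when the fingers have stopped.
- ctrl.hold(seconds).
- solver.inverse_kinematics(position, orientation): joint angles nearest the present ones, or None.
- read_camera(name): name is "side" or "top"; returns (picture, depth): 384x512x3 uint8, blue, green, red; 384x512 float32, m along the optical axis (not along the pixel's ray), 0 where there is no reading.
- camera_params(name): a dict with "fx", "fy", "cx", "cy" (pixels), "rvec" (rotation vector, rad) and "tvec" (3), from world to camera coordinates, as OpenCV has them. Camera axes: x right, y down, z forward; pixel columns grow to the right and rows downward; lengths in m; the calibration is good to about 2 mm. A picture is of the moment at which its call begins. camera_params takes no time and is no camera call.
A pose or a line that the arm cannot do raises ctrl.IKError and nothing moves.
- job.sign_off(): hands the job in; it is judged then, once.
Readings, each from a call of its own:
- ctrl.current_time_s(): time.
- ctrl.current_joint_pos(): joint angles.
- ctrl.current_joint_vel(): joint speeds.
- ctrl.current_joint_efforts(): joint torques, N m.
- ctrl.current_tcp_pos(): TCP position.
- ctrl.current_tcp_rot(): TCP orientation.
- ctrl.current_wrist_force(): force on the tool from outside, world axes, zero at the start.
- ctrl.current_wrist_torque(): the same for the moment, N m.
- ctrl.current_grip_width(): finger opening in m.
- ctrl.current_grasp_force(): force on a finger pad.
Only numpy, scipy, OpenCV 4.12 (cv2) and the standard library are available. Lean on these libraries where they do the work, as an engineer would, in place of code of your own. Each camera call takes 0.05 s, during which the arm holds its last target. There are 200 camera calls.

## Task

Fit the battery pack into the open battery bay of the control unit: lower it in, do not drop it, so that it lies flat on the bay's floor with its narrow nose between the two guides at the contact end. Then swing the hinged cover shut over it, press the winged quarter-turn stud in against its spring and turn it clockwise a quarter turn until it locks, and let go. Leave the paper roll, the hand stamp and the screwdriver where they are.

Things in the scene. Friction and masses are not known exactly. Their poses are not given: they have to be found in the camera images.
- unit: Fixed off-white control unit on the table, 380 mm long (its x), 190 mm wide (its y), flat deck 62 mm high; display block to 88 mm high at its +x end, oval buttons at its -x end. Origin: centre of its underside; z up. Between the buttons and a second cover, sealed and fixed (7 mm high, x 14 to 104 mm), its deck has the open battery bay.
- bay (a point): Centre of the bay's floor, 32 mm above the table; axes as the unit's; at (-55, -21.5) mm in its frame. The pack's underside centre belongs here, 3 to 4 mm play. Bay: 104 (x) by 91 (y) mm, 30 deep. Guides 20 high leave 58 mm in x for the pack at both y ends, and 36 for its nose in the last 12 mm at the +y (contact) end; midway, a window 48 mm long in y leaves 27 mm for a finger on each side.
- pack_mid (a point): Centre, half-way up, of the loose battery pack lying on the table: a grey block 84 mm long (its y), 50 wide (its x), 26 high, 0.11 to 0.23 kg, z up. Its +y end is a nose 12 mm long, 28 wide, with two brass contacts. It goes in with its y along the unit's +y. Grip it across its width at mid-length (fingers closing along its x).
- pack_nose (a point): Middle of the end face of the pack's nose, 42 mm from pack_mid along the pack's +y, half-way up.
- cover (a joint): Angle of the bay's hinged cover, rad: 0 shut, flat on the deck; 1.57 upright; it starts at 1.75 to 2.1, leaning back over the unit's -y side, and stops at 2.15. The hinge is stiff: it stays where it is left; about 2.5 N at its free edge swing it. It must be quite shut (under 0.03) for the stud to enter its slot.
- cover_hinge (a point): Middle of the cover's hinge line, which runs along the unit's x; at (-55, -80, 62) mm in the unit's frame. The frame turns with the cover: y from hinge to free edge, z out of its outer face. The cover is a tray 124 mm wide along the hinge line (62 each side), 144 mm from hinge to free edge, 8 mm thick; shut, its outer face is 70 mm above the table.
- cover_edge (a point): Middle of the cover's free edge, on the outer face: 144 mm along y and 8 mm along z from cover_hinge; axes as there.
- wing (a point): Centre of the stud's wing, 126 mm from the hinge line on the cover's centre line: a steel bar 30 mm long (y), 9 thick (x: grip across this), 17 high (z, out of the cover's outer face), on a round flange 32 mm across, 3 thick. Sprung out, the wing's centre is 22 mm, the flange's top 13.5 mm above the outer face. Unlocked it lies along the unit's y; locked, along its x. It turns with the stud.
- stud_in (a joint): How far the stud is pressed into the cover, m: 0 sprung out, 0.010 fully in, at its stop. The spring takes 5 N to start, 12 N fully in. With the cover shut, the stud can turn only while pressed in more than 0.0075. Let go when locked, it springs back only to about 0.0042; else right out, or to about 0.0075 if left part turned.
- stud_turn (a joint): Turn of the stud, rad, clockwise seen from above the shut cover: 0 unlocked (as it starts), 1.57 a quarter turn, stop at 1.6. Pressed in, turned to 1.35 or more and let go, it rises into its locking groove and can turn back no further than 1.25; let go at less, it is not locked. It turns easily (0.05 N m).
- roll: Bystander: a standing printer paper roll, 56 mm across, 57 mm high. Origin: centre of its underside.
- stamp: Bystander: a standing wooden hand stamp, 40 mm across at the foot, 80 mm high. Origin: centre of its underside.
- driver: Bystander: a screwdriver with a black handle lying on the table, 190 mm long, along its x. Origin: near its middle, on the table.
Mind the look-alikes: they are no part of the job. There is more than one size of the part that bears pack_mid; the job needs the smaller.

How it is judged:
On the way, in this order (a step that is already met when the one before it is completed fails the run):
1. the battery pack is lowered into its bay while still held (within 10 mm of the floor, nose at the contact end) (x of pack_mid in the frame of unit between -0.064 and -0.046 m and y of pack_mid in the frame of unit between -0.0315 and -0.0115 m and z of pack_mid in the frame of unit below 0.055 m and y of pack_nose in the frame of unit above 0.0035 m and contact force between the fingers and pack above 0.5 N), for 0.05 s.
2. the pack lies flat in the bay, released (x of pack_mid in the frame of unit between -0.061 and -0.049 m and y of pack_mid in the frame of unit between -0.0285 and -0.0145 m and z of pack_mid in the frame of unit between 0.041 and 0.049 m and y of pack_nose in the frame of unit above 0.0105 m and angle between pack_mid's own z axis and vertical below 0.12 rad and contact force between the fingers and pack below 0.2 N), for 0.2 s.
3. the cover is shut over the pack (x of pack_mid in the frame of unit between -0.061 and -0.049 m and y of pack_mid in the frame of unit between -0.0285 and -0.0145 m and z of pack_mid in the frame of unit between 0.041 and 0.049 m and y of pack_nose in the frame of unit above 0.0105 m and angle between pack_mid's own z axis and vertical below 0.12 rad and value of joint cover below 0.04 rad), for 0.1 s.
At the end, for the whole second after the job is handed in: Pack flat in its bay, nose at the contact end (centre within 6, 7, 4 mm in x, y, z; tilt < 0.12 rad); cover shut (< 0.04 rad); stud locked: turned > 1.2 rad and held in 3 to 6 mm by its groove, untouched; all at rest; roll, stamp and screwdriver within 30 mm of where they stood (all of step 3 and value of joint stud_turn above 1.2 rad and value of joint stud_in between 0.003 and 0.006 m and velocity of joint stud_turn below 0.1 rad/s and linear speed of pack below 0.02 m/s and distance of each of roll, stamp, driver from where it was at the start of the episode below 0.03 m).
It fails at once if the paper roll is knocked away or over (distance of roll from where it was at the start of the episode above 0.03 m or angle between roll's own z axis and vertical above 0.5 rad).
It fails at once if the hand stamp is knocked away or over (distance of stamp from where it was at the start of the episode above 0.03 m or angle between stamp's own z axis and vertical above 0.5 rad).
It fails at once if the screwdriver is knocked away or over (distance of driver from where it was at the start of the episode above 0.03 m).
It also fails if it takes over 64 s, if anything falls off the work surface, if the arm or the gripper's body presses on something with over 40 N, if the wrist force passes 120 N, or if a joint passes its speed limit or range.

## Working session

There is one attempt and no reset: what is moved stays moved. The work goes in short steps, each a Python script; the robot and the scene stay as the last script left them, time stands still between calls to the robot, and variables do not carry over. Pictures are saved under pics/ and viewed, at most 10 in all, crops included, and the job is handed in when it is done.

```bash
mkdir -p pics; cat > h.py <<'E'
import numpy as np, cv2
from workcell import ctrl, solver, read_camera, camera_params, job
def cam(n):
    p=camera_params(n); R=cv2.Rodrigues(np.array(p["rvec"],float))[0]; t=np.array(p["tvec"],float).ravel()
    return p,R,t
def cloud(n,d):
    p,R,t=cam(n); v,u=np.mgrid[0:d.shape[0],0:d.shape[1]]
    P=np.stack([(u-p["cx"])/p["fx"]*d,(v-p["cy"])/p["fy"]*d,d],-1)
    return (P-t)@R
def ray(n,u,v,z):
    p,R,t=cam(n); c=-R.T@t; r=R.T@np.array([(u-p["cx"])/p["fx"],(v-p["cy"])/p["fy"],1.])
    return c+r*(z-c[2])/r[2]
def proj(n,X):
    p,R,t=cam(n); q=R@np.array(X,float)+t; return np.array([p["fx"]*q[0]/q[2]+p["cx"],p["fy"]*q[1]/q[2]+p["cy"]])
E
python3 - <<'E'
from h import *
for n in("top","side"):
    im,d=read_camera(n); cv2.imwrite(f"pics/{n}0.png",cv2.resize(im,None,fx=1.5,fy=1.5)); np.savez(f"{n}0.npz",im=im,d=d)
    p,R,t=cam(n); print(n,p["fx"],p["cx"],p["cy"],"pos",-R.T@t,"fwd",R[2],"right",R[0])
E
```

```text
top 446.69978669796416 262.717885676531 190.00927917204027 pos [ 0.40725936 -0.00628367  1.31312438] fwd [ 0.06098416 -0.00509046 -0.99812575] right [ 0.00738814 -0.9999573   0.00555121]
side 450.089839168252 249.4053152345683 196.22574953098663 pos [0.46400429 1.01160378 1.1612861 ] fwd [ 0.02756055 -0.68837276 -0.72483333] right [-9.99197262e-01 -4.00603188e-02  5.24309037e-05]
```

View pics/top0.png

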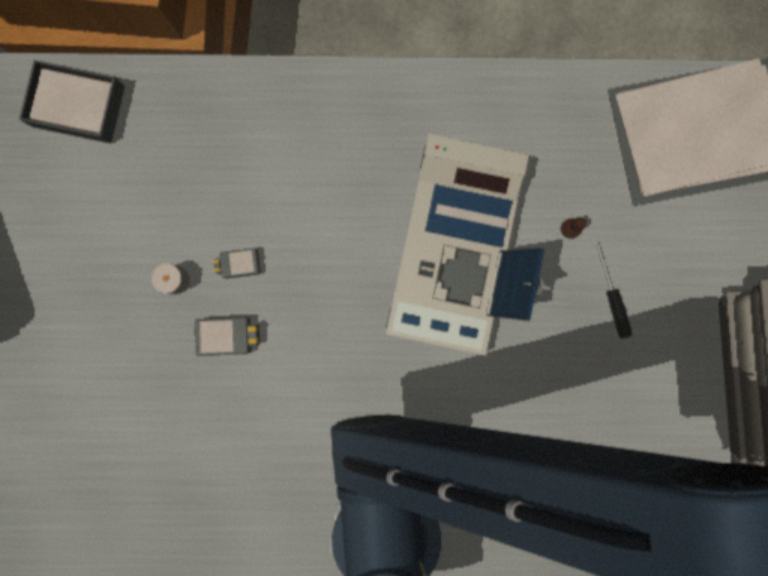

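View pics/side0.png

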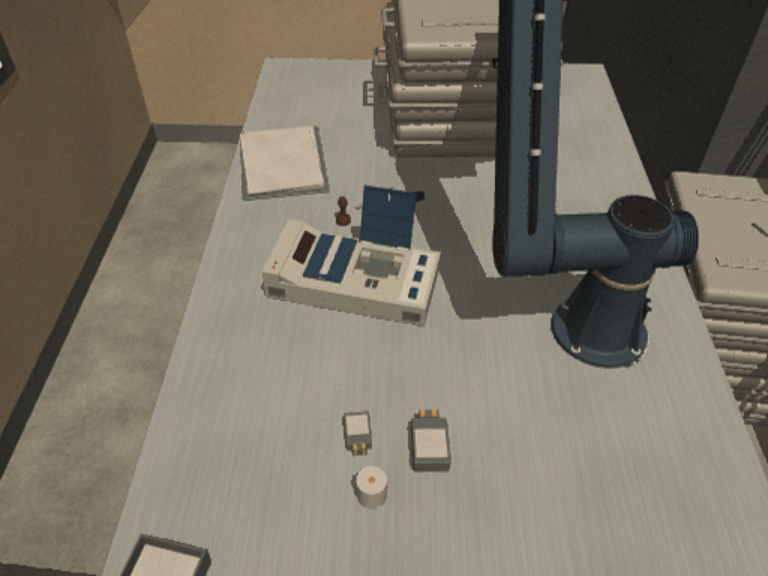

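The top view (1.5x scale) shows two grey packs with brass contacts: a small one at (240,263) and a larger one at (225,336), both left of the unit. The roll is at (168,278), the stamp at (573,228) and the screwdriver at (615,290). The open bay is at (465,275), with the raised cover at (518,285) and its stud at about (543,287). The small pack (about 47 px ≈ 90 mm) is the one to take; its nose points image-left (world +y), like the unit's +y. Other look-alikes are the sealed blue cover at (470,215) and the black tray at (72,100).

```bash
cat > m.py <<'E'
from h import *
def rect(P):
    (c,s,a)=cv2.minAreaRect((P[:,:2]*1000).astype(np.float32)); return np.round(c,1),np.round(s,1),round(a,2)
def load(n): z=np.load(n+"0.npz"); return z["im"],z["d"],cloud(n,z["d"])
def comp(m,seed):
    _,l,_,_=cv2.connectedComponentsWithStats(m.astype(np.uint8),connectivity=4)
    u,v=[int(round(q)) for q in seed]; w=l[v-6:v+7,u-6:u+7]; w=w[w>0]
    return l==np.bincount(w).argmax()
E
python3 - <<'E'
from m import *
big=None
for n in("top","side"):
    im,d,P=load(n); hsv=cv2.cvtColor(im,cv2.COLOR_BGR2HSV); H,S,V=[hsv[...,i].astype(int) for i in range(3)]
    ok=d>0; Z=P[...,2]
    if n=="top": sp=(160,175); c0=ray(n,160,175,.026); ub=ray(n,310,183,.032); print("pack~",c0,"bay~",ub)
    else: sp=proj(n,c0)
    print(n,"seed",sp)
    near=np.hypot(P[...,0]-c0[0],P[...,1]-c0[1])<.075
    tab=ok&near&(Z<.008); print(" table z",np.median(Z[tab]))
    m=comp(ok&near&(Z>.012)&(Z<.045),sp); Q=P[m]; top=Q[Q[:,2]>np.percentile(Q[:,2],60)-.004]
    print(" pack z",np.percentile(Q[:,2],[5,50,95]),"rect",rect(top),len(top))
    br=near&(H>12)&(H<32)&(S>110)&(V>70); print(" brass",br.sum(),P[br].mean(0) if br.any() else "")
    U=np.hypot(P[...,0]-ub[0]-.03,P[...,1]-ub[1])<.3
    ow=ok&U&(Z>.05)&(Z<.1)&(S<70)&(V>110); m=cv2.morphologyEx(ow.astype(np.uint8),cv2.MORPH_OPEN,np.ones((2,2)))>0
    Q=P[m]; print(" unit n",len(Q),"rect",rect(Q),"deck z",np.median(Q[:,2]))
    blue=ok&U&(H>95)&(H<125)&(S>90)
    for lo,hi,nm in((.064,.076,"sealed"),(.09,.26,"cover")):
        b=blue&(Z>lo)&(Z<hi); 
        _,l,st,_=cv2.connectedComponentsWithStats(b.astype(np.uint8)); 
        for k in np.argsort(-st[1:,4])[:2]+1:
            Q=P[l==k]; print(" ",nm,st[k,4],rect(Q),"z",np.percentile(Q[:,2],[2,50,98]),"mean",Q.mean(0))
    fl=ok&(np.hypot(P[...,0]-ub[0],P[...,1]-ub[1])<.08)&(Z>.025)&(Z<.04); Q=P[fl]; print(" floor",len(Q),rect(Q) if len(Q) else "",np.median(Q[:,2]))
im=np.load("top0.npz")["im"]; a=cv2.resize(im[150:250,115:215],None,fx=3.5,fy=3.5,interpolation=cv2.INTER_CUBIC);b=cv2.resize(im[80:240,255:395],(306,350),interpolation=cv2.INTER_CUBIC)
cv2.imwrite("pics/crop.png",np.hstack([a,b]))
E
```

```text
pack~ [0.52704996 0.28422589 0.026     ] bay~ [ 0.50679422 -0.14873524  0.032     ]
top seed (160, 175)
 table z -0.0003802995457553267
 pack z [0.02021998 0.02536724 0.02932577] rect (array([525.1, 294.4]), array([50. , 83.6]), 8.08) 428
 brass 17 [0.52226879 0.33014692 0.02585034]
 unit n 5985 rect (array([ 566. , -139.5]), array([203.6, 405.1]), 78.28) deck z 0.06332189210488122
  sealed 1074 (array([ 615.7, -150.5]), array([143.6,  86. ]), 78.1) z [0.06445665 0.0686062  0.07364337] mean [ 0.6153594  -0.14975561  0.06865673]
  sealed 35 (array([409.7, -96.6]), array([26.1, 11.5]), 78.96) z [0.06428826 0.06697477 0.07107785] mean [ 0.40982606 -0.09627137  0.06699131]
  cover 925 (array([ 483.2, -230.1]), array([ 42.1, 119.7]), 78.45) z [0.09723497 0.1483181  0.19795585] mean [ 0.48424703 -0.23044311  0.14851841]
  cover 1 (array([ 431.3, -196.7]), array([0., 0.]), 0.0) z [0.09281712 0.09281712 0.09281712] mean [ 0.43125819 -0.19671383  0.09281712]
 floor 849 (array([ 501.5, -139.5]), array([ 88.9, 103.2]), 78.35) 0.03188849514193249
side seed [237.88744861 282.31183504]
 table z -0
[... 238 characters left out ...]
.58) deck z 0.062109670301368096
  sealed 359 (array([ 615.4, -145.9]), array([148.5,  87.2]), 77.6) z [0.06437101 0.06799676 0.07310395] mean [ 0.61275882 -0.1468928   0.06823457]
  sealed 56 (array([ 502.8, -204.6]), array([15.5, 89.1]), 81.14) z [0.0649852  0.07088078 0.0752641 ] mean [ 0.49860266 -0.20338868  0.07074811]
  cover 649 (array([ 482.6, -222.5]), array([ 50., 123.]), 79.9) z [0.0947729  0.14549729 0.18578497] mean [ 0.4767894  -0.22462477  0.14251398]
  cover 14 (array([ 475.5, -239.3]), array([ 9.4, 39.4]), 79.17) z [0.18949507 0.19561298 0.19818668] mean [ 0.47511087 -0.24007159  0.19485895]
 floor 288 (array([ 500.4, -152.8]), array([70.7, 98.9]), 78.0) 0.03162206116887597
```

View pics/crop.png

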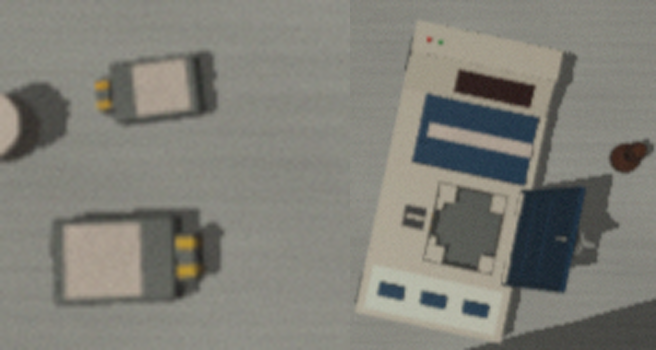

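The crop confirms the small pack at upper left (crop (160,88), contacts at (103,95)). The bigger one at (120,258) is the decoy. The unit's bay is at about crop (465,225), with the blue cover open to its right.

Top and side agree on relative positions, with a common 4–5 mm offset in y. I'll grip at the mean, then align the held pack to the bay in the images.

```bash
cat >> h.py <<'E'
from scipy.spatial.transform import Rotation as Ro
def q(phi):  # tool down, closing direction (tool y) at world angle phi (rad)
    s,c=np.sin(phi),np.cos(phi); x=Ro.from_matrix(np.array([[-s,c,0],[c,s,0],[0,0,-1]])).as_quat(); return [x[3],x[0],x[1],x[2]]
YU=np.radians(-11.8); BAY=np.array([.5014,-.1376,.032])
ux=np.array([np.cos(YU),np.sin(YU),0]); uy=np.array([-np.sin(YU),np.cos(YU),0])
def U(x,y,z): return np.array([*BAY[:2],0])+ux*(x+55)/1e3+uy*(y+21.5)/1e3+[0,0,z/1e3]   # unit frame mm -> world
E
python3 - <<'E'
from h import *
pk=np.array([.5253,.2969,0]); f=np.radians(8.1)
for k in (0,np.pi):
    for nm,p,a in(("pick",pk+[0,0,.004],f),("bay",U(-55,-21.5,36),YU),("stud",U(-55,46,75),YU),("studT",U(-55,46,75),YU-1.6),("push",U(-93,-165,190),YU)):
        s=solver.inverse_kinematics(list(p),q(a+k)); print(nm,k,None if s is None else np.round(s,2))
print("stamp",ray("top",382,152,.04))
k=0
s=solver.inverse_kinematics(list(U(-55,46,75)),q(YU-1.6)); 
E
```

```text
pick 0 [ 0.33  0.81  1.63 -0.    0.71  0.19]
bay 0 [-0.48  0.69  1.83 -0.    0.62 -0.28]
stud 0 [-0.35  0.62  1.82 -0.    0.7  -0.15]
studT 0 [-0.35  0.62  1.82 -0.    0.7   1.45]
push 0 [-0.77  0.42  1.75 -0.    0.97 -0.57]
pick 3.141592653589793 None
bay 3.141592653589793 None
stud 3.141592653589793 None
studT 3.141592653589793 [-0.35  0.62  1.82 -0.    0.7  -1.69]
push 3.141592653589793 [-0.77  0.42  1.75 -0.    0.97  2.57]
stamp [ 0.59715804 -0.35485403  0.04      ]
```

```bash
python3 - <<'E'
from h import *
pk=np.array([.5253,.2969,0]); f=np.radians(8.1)
p=np.array(ctrl.current_tcp_pos()); ctrl.line_to(list(p+[0,0,.08]),0.2)
ctrl.move_ptp(list(pk+[0,0,.2]),q(f)); ctrl.set_gripper(.075)
ctrl.line_to(list(pk+[0,0,.06]),.15)
print("touch",ctrl.line_to(list(pk+[0,0,.005]),.06,f_stop=10),ctrl.current_tcp_pos())
ctrl.set_gripper(.04,force=30); print("width",ctrl.current_grip_width(),ctrl.current_grasp_force())
ctrl.line_to(list(pk+[0,0,.13]),.12); print(ctrl.current_grip_width(),ctrl.current_grasp_force(),"t",ctrl.current_time_s())
# hover over bay, pack bottom ~ 40 mm above deck
ctrl.line_to(list(pk+[0,0,.2]),.15)
h=U(-55,-21.5,0); ctrl.move_ptp(list(h+[0,0,.2]),q(YU)); ctrl.line_to(list(h+[0,0,.10]),.12); ctrl.hold(.3)
print(ctrl.current_tcp_pos(),ctrl.current_grip_width(),"t",ctrl.current_time_s())
ims=[]
for n in("top","side"):
    im,d=read_camera(n); np.savez(f"{n}1.npz",im=im,d=d)
    c=proj(n,h+[0,0,.11]).astype(int); ims.append(cv2.resize(im[c[1]-60:c[1]+60,c[0]-66:c[0]+66],(396,360),interpolation=cv2.INTER_CUBIC)); print(n,c)
cv2.imwrite("pics/hover.png",np.hstack(ims))
E
```

```text
touch False [0.52562679 0.29701808 0.00529572]
width 0.0500329602009368 30.000166296958923
0.049685679385601325 29.999269545078278 t 8.4917
[ 0.50170661 -0.13777801  0.10056939] 0.049775720811019795 t 11.9917
top [309 182]
side [251 164]
```

View pics/hover.png

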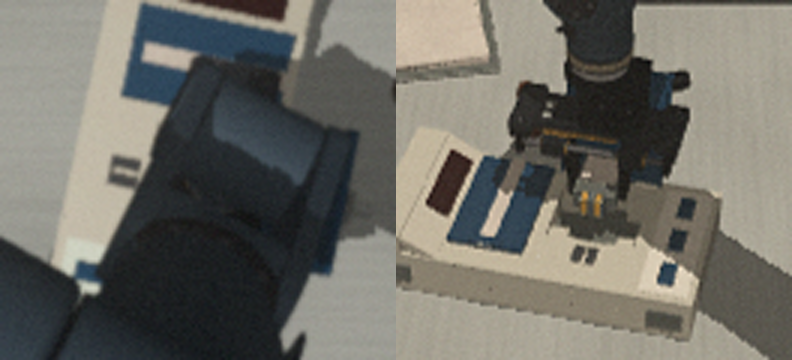

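The left half shows the arm hiding the bay from the top camera. On the right, the side camera sees the held pack's nose and both brass contacts at crop (590,205), in front of the bay. I'll measure the nose against the bay in the side camera.

```bash
python3 - <<'E'
from h import *
z=np.load("side1.npz"); im,d=z["im"],z["d"]; P=cloud("side",d); hsv=cv2.cvtColor(im,cv2.COLOR_BGR2HSV); H,S,V=[hsv[...,i].astype(int) for i in range(3)]
def un(Q): r=Q-np.array([*BAY[:2],0]); return np.stack([r@ux*1e3-55,r@uy*1e3-21.5,Q[...,2]*1e3],-1)
A=un(P)
near=(d>0)&(abs(A[...,0]+55)<40)&(A[...,1]>-10)&(A[...,1]<45)&(A[...,2]>85)&(A[...,2]<135)
br=near&(H>12)&(H<32)&(S>100)&(V>60); print("brass",br.sum(),A[br].mean(0),np.ptp(A[br],axis=0))
print("px brass",[ (x.min(),x.max()) for x in np.nonzero(br)])
rows=slice(*(lambda v:(v.min()-12,v.max()+14))(np.nonzero(br)[0])); cols=slice(*(lambda u:(u.min()-16,u.max()+17))(np.nonzero(br)[1]))
np.set_printoptions(linewidth=250)
print("y map\n",A[rows,cols,1][::2,::2].astype(int)); print("z map\n",A[rows,cols,2][::2,::2].astype(int))
# references in the initial side view, same frame
z=np.load("side0.npz"); B=un(cloud("side",z["d"])); ok=z["d"]>0
hs=cv2.cvtColor(z["im"],cv2.COLOR_BGR2HSV); bl=ok&(hs[...,0]>95)&(hs[...,0]<125)&(hs[...,1]>90)
s=bl&(B[...,0]>5)&(B[...,0]<115)&(B[...,2]>64)&(B[...,2]<76); print("sealed side: x",np.percentile(B[s][:,0],[2,98]),"y",np.percentile(B[s][:,1],[2,98]))
fr=ok&(abs(B[...,2]-62)<4)&(abs(B[...,0]+55)<20)
print("deck strip +y end of bay (deck pts y percentiles)",np.percentile(B[fr&(B[...,1]>10)][:,1],[1,50,99]))
fl=ok&(abs(B[...,2]-32)<5)&(abs(B[...,1]+21.5)<50)&(abs(B[...,0]+55)<60); print("floor side x",np.percentile(B[fl][:,0],[1,99]),"y",np.percentile(B[fl][:,1],[1,99]))
E
```

```text
brass 30 [-56.21811869  19.28738504 114.47854224] [21.08714032 21.85234232 26.81477053]
px brass [(np.int64(168), np.int64(175)), (np.int64(246), np.int64(253))]
y map
 [[-174 -170 -173 -174   18   18   -9  -15  -94  -49  -53  -53   15   11   12   15   20   15   14    3]
 [ -87  -93 -165 -157 -166  -80  -10  -12  -85  -39  -45  -44  -43  -49  -51   18   19   17   19   14]
 [ -71  -69  -76  -77  -83  -78  -10   -8  -84  -28  -33  -35  -40  -40  -36  -11   17   16   17  -88]
 [ -65  -64  -66  -63  -74  -77   -9   -9  -20  -17  -21  -27  -24  -26  -29   -7   -9  -89  -82  -84]
 [ -55  -56  -54  -56  -63  -68   -7  -11  -10  -11   -8   -9  -11  -13  -18  -14  -14  -86  -81  -86]
 [ -40  -44  -42  -51  -54  -56   -8    4    0   -2   -3   -5 1095   -7  -10   -8  -23  -81 1095  -79]
 [ -28  -33  -33  -44  -43  -49  -60    8 1095    5    6    5    0    5    0   -9  -65  -63  -71  -69]
 [ -18  -21  -32  -36  -32  -45  -50    8   15   20   17   14   11    6   -1  -10  -65  -73  -66  -62]
 [  -6  -11  -22  -22  -23  -41  -47    3   15   26   18   18   12    8    0  -66  -60  -55  -60  -62]
 [  
[... 2116 characters left out ...]
  29   34   26   30   34   31   28   32   59   58]
 [  59   57   59   55   51   51   44   29   33   32   32   30   33   30   31   31   34   31   62   59]
 [  60   61   56   61   67   60   62   57   59   34   22   28   29   34   30   52   54   48   60   62]
 [  57   57   60   61   55   62   64   54   61   60   59   59   65   58   63   52   54   61   60   58]
 [  57   59   66   64   61   57   62   65   60   50   59   62   59   62   62   61   61   60   62   58]]
sealed side: x [ 16.03990547 100.14027797] y [-77.51361477  61.92244125]
deck strip +y end of bay (deck pts y percentiles) [ 27.34408176  68.67498129 100.75937655]
floor side x [-101.19595631   -4.08432461] y [-67.20595452  -3.32471576]
```

Nose face reads about 20–21 mm (target 20.5) and lateral about −55.3 mm (target −55) in the side view. Both are within the play, so I'll lower with a force stop.

```bash
python3 - <<'E'
from h import *
h=U(-55,-21,0)
ctrl.line_to(list(h+[0,0,.075]),.08)
s=ctrl.line_to(list(h+[0,0,.035]),.035,f_stop=7); p=ctrl.current_tcp_pos(); print("stop",s,p,ctrl.current_wrist_force(),ctrl.current_grip_width())
if p[2]<.0395:
    ctrl.hold(.2); ctrl.set_gripper(.062); ctrl.hold(.2); print("rel",ctrl.current_grip_width(),ctrl.current_grasp_force())
    ctrl.line_to(list(h+[0,0,.12]),.1); ctrl.line_to(list(h+[0,0,.26]),.2)
    ctrl.move_ptp(list(U(-93,-185,260)),q(YU))
    ctrl.set_gripper(0.0)
ims=[]
for n in("top","side"):
    im,d=read_camera(n); np.savez(f"{n}2.npz",im=im,d=d); c=proj(n,h+[0,-.02,.06]).astype(int); ims.append(cv2.resize(im[c[1]-60:c[1]+60,c[0]-66:c[0]+66],(396,360),interpolation=cv2.INTER_CUBIC))
cv2.imwrite("pics/placed.png",np.hstack(ims)); print("t",ctrl.current_time_s())
z=np.load("top2.npz"); A=cloud("top",z["d"]); r=A-np.array([*BAY[:2],0]); A=np.stack([r@ux*1e3-55,r@uy*1e3-21.5,A[...,2]*1e3],-1)
m=(z["d"]>0)&(abs(A[...,0]+55)<20)&(abs(A[...,1]+23)<30); print("pack top z",np.percentile(A[m][:,2],[10,50,90]))
# cover angle from initial clouds (inner face plane through the hinge)
for n in("top","side"):
    z=np.load(n+"0.npz"); B=cloud(n,z["d"]); r=B-np.array([*BAY[:2],0]); B=np.stack([r@ux*1e3-55,r@uy*1e3-21.5,B[...,2]*1e3],-1)
    hs=cv2.cvtColor(z["im"],cv2.COLOR_BGR2HSV); m=(z["d"]>0)&(hs[...,0]>95)&(hs[...,0]<125)&(hs[...,1]>90)&(abs(B[...,0]+55)<58)&(B[...,1]<-60)&(B[...,1]>-170)&(B[...,2]>90)
    Q=B[m]; k=np.polyfit(Q[:,2],Q[:,1],1); print(n,len(Q),"theta",np.pi/2+np.arctan(-k[0]),"y at z=62",np.polyval(k,62),"zmax",np.percentile(Q[:,2],98),"x",np.percentile(Q[:,0],[1,99]))
E
```

```text
stop True [ 0.50123716 -0.13700741  0.03715954] [ 0.45314963 -0.95448743  2.9702294 ] 0.049910673579573205
rel 0.06180553253381606 0.0
t 18.3667
pack top z [54.87660068 57.72525134 60.91202343]
top 903 theta 1.9118497760600868 y at z=62 -85.2188244535303 zmax 197.88667249107152 x [-110.26565424    1.68003242]
side 653 theta 1.914096023890084 y at z=62 -82.89218045133843 zmax 195.01694214493466 x [-111.8276934     2.09430134]
```

View pics/placed.png

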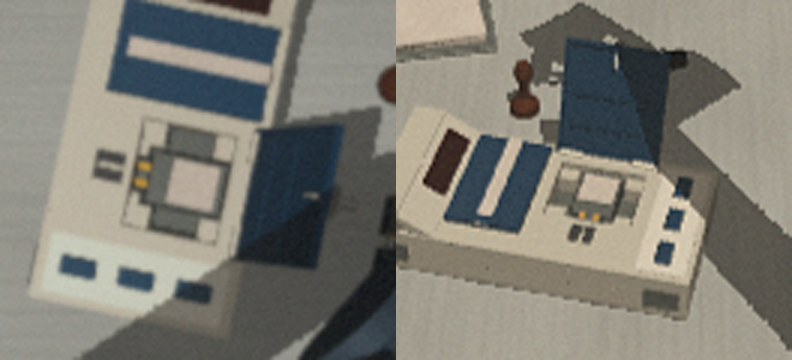

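The left half shows the pack lying in the bay with its brass contacts at crop (142,175), at the contact end; its top is at 58 mm, so it is flat. On the right the cover still stands open (1.91 rad), with the wing at (615,62). Next I swing the cover shut, pushing beside the stud.

```bash
python3 - <<'E'
from h import *
X=-97; w=10
def path(th,r=132):
    c,s=np.cos(th),np.sin(th)
    if th>np.pi/2: y,z=-80+144*c-8*s, 62+144*s+8*c-12
    else: y,z=-80+r*c-8*s, 62+r*s+8*c
    return y-w,z
y,z=path(1.91); ctrl.line_to(list(U(X,y-20,z+30)),.2); ctrl.line_to(list(U(X,y-12,z)),.15)
f=[]
for th in np.append(np.arange(1.85,0.05,-.12),0.0):
    y,z=path(th); hit=ctrl.line_to(list(U(X,y,z)),.12,f_stop=25); F=np.array(ctrl.current_wrist_force()); f.append((round(th,2),round(F@uy,1),round(F[2],1)))
    if hit: print("HIT",th,F); break
print(f); print(ctrl.current_tcp_pos())
y,z=path(0); print("press",ctrl.line_to(list(U(X,y,64)),.03,f_stop=12),ctrl.current_tcp_pos(),ctrl.current_wrist_force())
ctrl.line_to(list(U(X,y,150)),.15); ctrl.line_to(list(U(X,-120,260)),.25)
ctrl.move_ptp(list(U(-55,-220,260)),q(YU))
ims=[];h=U(-55,10,70)
for n in("top","side"):
    im,d=read_camera(n); np.savez(f"{n}3.npz",im=im,d=d); c=proj(n,h).astype(int); ims.append(cv2.resize(im[c[1]-50:c[1]+50,c[0]-55:c[0]+55],(396,360),interpolation=cv2.INTER_CUBIC))
cv2.imwrite("pics/shut.png",np.hstack(ims)); print("t",ctrl.current_time_s())
for n in("top","side"):
    z=np.load(n+"3.npz"); B=cloud(n,z["d"]); r=B-np.array([*BAY[:2],0]); B=np.stack([r@ux*1e3-55,r@uy*1e3-21.5,B[...,2]*1e3],-1)
    m=(z["d"]>0)&(abs(B[...,0]+55)<58)&(abs(B[...,1]+8)<70)&(np.hypot(B[...,0]+55,B[...,1]-46)>25); Q=B[m]; k=np.polyfit(Q[:,1],Q[:,2],1); print(n,"cover slope",k[0],"z mid",np.polyval(k,-8))
    m=(z["d"]>0)&(np.hypot(B[...,0]+55,B[...,1]-46)<30)&(B[...,2]>91)&(B[...,2]<110); Q=B[m]; print(" wing",len(Q),Q.mean(0),np.percentile(Q,[5,95],axis=0))
    m=(z["d"]>0)&(np.hypot(B[...,0]+55,B[...,1]-46)<30)&(B[...,2]>77)&(B[...,2]<110); Q=B[m]; print(" stud",len(Q),Q.mean(0),np.percentile(Q,[5,95],axis=0))
E
```

```text
[(np.float64(1.85), np.float64(0.5), np.float64(-0.2)), (np.float64(1.73), np.float64(-0.0), np.float64(-0.3)), (np.float64(1.61), np.float64(0.2), np.float64(0.4)), (np.float64(1.49), np.float64(-0.5), np.float64(0.5)), (np.float64(1.37), np.float64(-0.0), np.float64(0.7)), (np.float64(1.25), np.float64(0.1), np.float64(0.1)), (np.float64(1.13), np.float64(0.4), np.float64(-0.1)), (np.float64(1.01), np.float64(0.7), np.float64(-0.3)), (np.float64(0.89), np.float64(-1.0), np.float64(0.0)), (np.float64(0.77), np.float64(0.6), np.float64(0.3)), (np.float64(0.65), np.float64(-0.6), np.float64(0.6)), (np.float64(0.53), np.float64(0.1), np.float64(0.0)), (np.float64(0.41), np.float64(0.7), np.float64(0.9)), (np.float64(0.29), np.float64(0.3), np.float64(0.2)), (np.float64(0.17), np.float64(0.5), np.float64(0.3)), (np.float64(0.05), np.float64(-0.1), np.float64(0.3)), (np.float64(0.0), np.float64(0.4), np.float64(2.3))]
[ 0.47383736 -0.06714271  0.07041352]
press True [ 0.47387975 -0.06714878  0.07026138] [-2.54958528  0.52600197 13.31209457]
t 26.4083
top cover slope -0.00028070885552075803 z mid 69.59088233492793
 wing 37 [-56.32916711  46.6814081   99.09663767] [[-60.417165    33.70090197  93.87937367]
 [-52.00870282  58.4751339  103.68890775]]
 stud 101 [-56.71926593  46.15482299  88.95743536] [[-68.93798405  33.82894903  79.48902537]
 [-44.03469387  58.87809266 101.6409133 ]]
side cover slope 0.004760496814882447 z mid 68.9440633523759
 wing 21 [-57.54891669  51.30205562  97.63717749] [[-61.4874697   38.65656648  92.81167028]
 [-53.75701031  62.69037395 100.38771098]]
 stud 59 [-57.17092528  51.89178977  88.22669144] [[-68.00301617  37.41956061  79.82315426]
 [-44.41533015  63.75985056  99.95948985]]
```

View pics/shut.png

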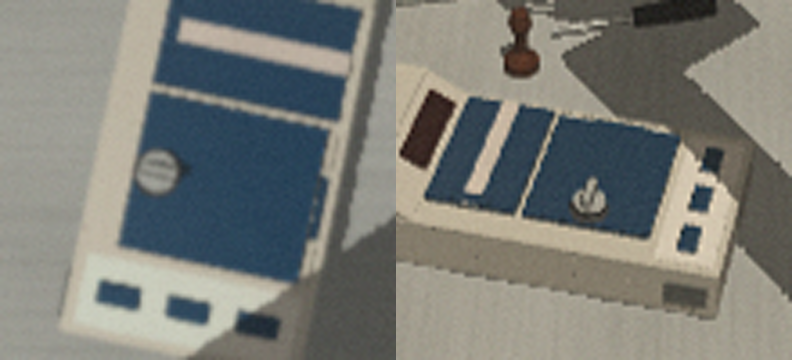

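Both views show the cover flat (slope about 0). The stud is at crop (158,172) in the left half, with its wing along the unit's y. Measured in both views it sits near (−56.5, 48.5) in my unit frame. Next I grip the wing, centre on it using the wrist force, press and turn.

```bash
python3 - <<'E'
from h import *
S=(-56.2,48)
ctrl.move_ptp(list(U(*S,170)),q(YU)); ctrl.set_gripper(.03); ctrl.line_to(list(U(*S,110)),.15); ctrl.hold(.2)
F0=np.array(ctrl.current_wrist_force())
print("desc",ctrl.line_to(list(U(*S,85)),.05,f_stop=4),ctrl.current_tcp_pos())
ctrl.set_gripper(0,force=20); ctrl.hold(.2); F=np.array(ctrl.current_wrist_force())-F0
print("grip",ctrl.current_grip_width(),ctrl.current_grasp_force(),"Fx,Fy,Fz",F@ux,F@uy,F[2],"tz",ctrl.current_wrist_torque(),"t",ctrl.current_time_s())
E
```

```text
desc False [ 0.51434147 -0.06929519  0.0847138 ]
grip 0.009171045982366744 19.998128414154053 Fx,Fy,Fz 4.878920425915174 0.006870987340230754 -1.2659294523477405 tz [ 0.13059798 -0.87889844  0.01635975] t 30.4167
```

```bash
python3 - <<'E'
from h import *
x=-56.2; F0=None
ctrl.set_gripper(0,force=40)
for _ in range(3):
    x+=.5; ctrl.line_to(list(U(x,48,85)),.03); ctrl.hold(.1); F=np.array(ctrl.current_wrist_force()); print(x,F@ux,F@uy,F[2])
    if F@ux<1: break
print("press",ctrl.line_to(list(U(x,48,72)),.03,f_stop=26),ctrl.current_tcp_pos(),ctrl.current_wrist_force(),ctrl.current_grip_width())
E
```

```text
-55.7 5.3271890034675415 0.6110670449831223 0.21067862811809054
-55.2 4.820600668751577 0.9866319104815227 0.3760842788645503
-54.7 3.317268334461128 1.974789046425724 2.2497861772401144
press True [ 0.51620238 -0.06968746  0.07520132] [-1.58301734  0.91747787 12.24495674] 0.008540777437417798
```

```bash
python3 - <<'E'
from h import *
p=np.array(ctrl.current_tcp_pos()); ctrl.line_to(list(p-[0,0,.0006]),.02); print("Fz",ctrl.current_wrist_force()[2])
j=np.array(ctrl.current_joint_pos()); 
for a in np.linspace(0,1.56,5)[1:]:
    g=j.copy(); g[5]+=a; ctrl.set_joints(list(g)); print(round(a,2),np.round(ctrl.current_wrist_force(),1),np.round(ctrl.current_wrist_torque(),2),round(ctrl.current_grip_width(),4))
ctrl.hold(.2); ctrl.set_gripper(.03); ctrl.hold(.2)
p=np.array(ctrl.current_tcp_pos()); print(p,ctrl.current_wrist_force())
ctrl.line_to(list(p+[0,0,.05]),.06); ctrl.line_to(list(p+[0,0,.15]),.2); ctrl.move_ptp(list(U(-55,-220,260)),q(YU))
ims=[];h=U(-55,30,75)
for n in("top","side"):
    im,d=read_camera(n); np.savez(f"{n}4.npz",im=im,d=d); c=proj(n,h).astype(int); ims.append(cv2.resize(im[c[1]-36:c[1]+36,c[0]-40:c[0]+40],(396,360),interpolation=cv2.INTER_CUBIC))
cv2.imwrite("pics/locked.png",np.hstack(ims)); print("t",ctrl.current_time_s())
for n in("top","side"):
  for k in(3,4):
    z=np.load(f"{n}{k}.npz"); B=cloud(n,z["d"]); r=B-np.array([*BAY[:2],0]); B=np.stack([r@ux*1e3-55,r@uy*1e3-21.5,B[...,2]*1e3],-1)
    m=(z["d"]>0)&(np.hypot(B[...,0]+55,B[...,1]-48)<30)&(B[...,2]>86)&(B[...,2]<112); Q=B[m]
    zz=B[(z["d"]>0)&(np.hypot(B[...,0]+55,B[...,1]-48)<12)][:,2]
    m=(z["d"]>0)&(abs(B[...,0]+55)<58)&(abs(B[...,1]+8)<70)&(np.hypot(B[...,0]+55,B[...,1]-46)>25); C=B[m]; kk=np.polyfit(C[:,1],C[:,2],1)
    print(n,k,len(Q),Q.mean(0),Q.std(0),"z stud pct",np.percentile(zz,[20,50,90]),"slope",kk)
E
```

```text
Fz 10.712994751595074
0.39 [ 2.7 -0.1  9.5] [ 0.04 -0.57 -0.  ] 0.0084
0.78 [ 3.7 -0.8 10.3] [-0.14 -0.48  0.04] 0.0083
1.17 [ 3.5 -0.8  9. ] [-0.26 -0.43  0.03] 0.0088
1.56 [ 2.5 -3.5 10.1] [-0.42 -0.38 -0.03] 0.0085
[ 0.51493784 -0.06815179  0.07624771] [2.73628202 5.66297889 9.24809766]
t 38.8833
top 3 48 [-56.73583806  45.51764663  96.38824663] [5.00134989 8.32993909 5.62250821] z stud pct [ 82.4671162   93.78734691 101.55085084] slope [-2.80708856e-04  6.95886367e+01]
top 4 35 [-55.91781298  45.82141324  95.33509827] [8.39312228 2.86361679 3.06497841] z stud pct [77.52517264 83.84769841 97.85488906] slope [1.53246009e-03 6.97036215e+01]
side 3 27 [-57.43454751  52.17845385  95.46492457] [3.61259224 8.77563179 4.57370519] z stud pct [80.45922981 85.32262491 99.56806632] slope [4.76049681e-03 6.89821473e+01]
side 4 30 [-55.78475641  51.73441141  92.5470096 ] [8.87586939 2.71779076 3.66969447] z stud pct [77.82007758 87.50153449 95.73672459] slope [3.85402260e-03 6.89113053e+01]
```

View pics/locked.png

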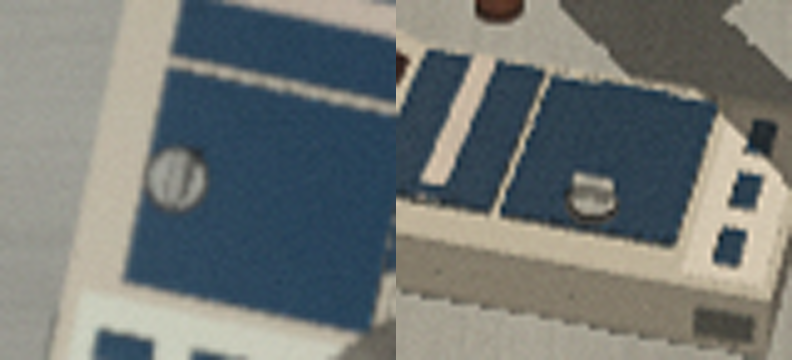

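The wing now lies along the unit's x (crop (177,180) left, (592,192) right). It sits about 4 mm lower than when sprung out, which matches the locked groove at 4.2 mm (left part-turned it would be 7.5 mm). The cover is flat, so I'm handing the job in.

```bash
python3 -c "
from h import *
print(job.sign_off(),ctrl.current_time_s())"
```

```text
the job is handed in; nothing more can be done
the job is handed in; nothing more can be done
```

The job is handed in: the small pack was lowered flat into the bay with its nose at the contact end, the cover is shut, and the camera views show the stud turned a quarter turn and held in its groove. It took about 39 of the 64 s; the sign-off gave no verdict, and I did not re-measure the roll, stamp or screwdriver at the end.

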